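# Wedge a rocking colony-viewing light box

### The job

The light box rocks because the levelling foot under its corner nearest the wedge is wound in too far. Without picking anything up, push the wedge across the bench with the fingertips, thin end first, under that foot until it is snug and bears the foot's load but does not jack the box up, then press down firmly (about 10 N) on the corner above the foot to prove that it no longer rocks. Leave the box where it stands and everything around it undisturbed, and finish with the hand clear.

Things in the scene. Friction and masses are not known exactly. Their poses are not given: they have to be found in the camera images.
- lightbox: White steel LED viewing box with an opal top, 220 (its x) x 300 (its y) mm, 2 to 3 kg; underside 18 mm, flat top 62 mm above the bench. Origin: centre of its footprint at bench level; z up. It stands level on three feet (21 mm pads at x,y = (-85,125), (85,125), (85,-125) mm of its frame); the fourth, at (-85,-125), hangs clear. Pushed sideways with 10 to 20 N the box slides.
- short_foot (a point): Point at bench level straight below the axis of the hanging foot, fixed to the box. The flat underside of its 21 mm pad is 5 to 9 mm higher (how much is unknown); round it the box's underside is 18 mm above the bench. The nearer box sides are 25 mm from this axis.
- press_point (a point): Point on the box's flat top, 62 mm above the bench, straight above the hanging foot: where to press for the test. While the foot hangs, 3 to 8 N pressed down here tips the box by 0.03 to 0.07 rad about the diagonal through the two neighbouring feet; let go, it falls back level.
- wedge: Loose dark-grey plastic wedge, 110 mm long, 48 mm wide, flat below, its top sloping evenly from 2 mm at the thin end to 20 mm at the upright flat thick end (heel); 60 g, slides with under 1 N. Origin: centre of its underside; x points to the thin end, z up. It lies beside the box, thin end roughly towards the hanging foot, 35 to 100 mm from that foot's axis.
- wedge_tip (a point): Middle of the wedge's thin end, on the bench (55 mm along x from its origin).
- wedge_heel (a point): Middle of the wedge's upright thick end face, 10 mm above the bench (at x = -55 mm of its frame).
- dish_on_box: Covered Petri dish, 91 mm diameter, 15 mm high, standing on the box's top near its far end. Origin: centre of its underside.
- dish: Covered Petri dish on the bench beside the wedge's path, 91 mm diameter, 15 mm high. Origin: centre of its underside.
- dish_stack: Stack of three covered Petri dishes (one piece), 91 mm diameter, 45 mm high. Origin: centre of its underside.
- stain_bottle: Capped stain bottle, 60 mm diameter, 135 mm high. Origin: centre of its underside.
- rinse_bottle: Capped pale bottle, 66 mm diameter, 150 mm high. Origin: centre of its underside.
- dropper: Small black dropper bottle, 28 mm diameter, 70 mm high. Origin: centre of its underside.
- slide_box: Closed microscope-slide box, 86 x 101 x 35 mm. Origin: centre of its underside.
Not all that is in view belongs to the job. Leave any orange look-alike of the rinse_bottle alone. What is shaped like the wedge but pink is not meant.

How it is judged:
On the way:
1. the corner above the hanging foot is pressed down with more than 6 N and the box, borne there by the wedge, does not rock (contact force between the fingers and lightbox above 6 N and horizontal distance between the grasp point and press_point below 0.045 m and angle between lightbox's own z axis and vertical below 0.012 rad and contact force between wedge and lightbox above 2 N and x of short_foot in the frame of wedge between -0.05 and 0.06 m and y of short_foot in the frame of wedge between -0.024 and 0.024 m), for 0.2 s.
At the end, for the whole second after the job is handed in: The wedge lies flat on the bench under the hanging foot (foot axis within its width) and bears on it with more than 0.3 N, the box stands level within 0.008 rad, within 15 mm of its start and at rest, the bystanders upright, nothing held (contact force between wedge and lightbox above 0.3 N and angle between lightbox's own z axis and vertical below 0.008 rad and x of short_foot in the frame of wedge between -0.05 and 0.06 m and y of short_foot in the frame of wedge between -0.024 and 0.024 m and angle between wedge's own z axis and vertical below 0.03 rad and distance of lightbox from where it was at the start of the episode below 0.015 m and linear speed of each of lightbox, wedge below 0.01 m/s and angle between each of dish, dish_stack, stain_bottle, rinse_bottle, dropper, slide_box's own z axis and vertical below 0.1 rad); the robot touches nothing.
It fails at once if the wedge is lifted off the bench (more than 12 mm) (height (world z) of wedge above 0.012 m).
It fails at once if the light box is lifted or tipped up (height (world z) of lightbox above 0.015 m or angle between lightbox's own z axis and vertical above 0.12 rad).
It fails at once if the light box is shoved more than 25 mm along the bench (distance of lightbox from where it was at the start of the episode above 0.025 m).
It fails at once if a bystander on the bench is moved more than 20 mm (distance of any of dish, dish_stack, stain_bottle, rinse_bottle, dropper, slide_box from where it was at the start of the episode above 0.02 m).
It fails at once if the dish on the box slides or falls (more than 25 mm) (distance of dish_on_box from where it was at the start of the episode above 0.025 m).
It also fails if it takes over 51 s, if anything falls off the work surface, if the arm or the gripper's body presses on something with over 40 N, if the wrist force passes 120 N, or if a joint passes its speed limit or range.

### The arm

A 6-joint arm with a two-finger parallel gripper is mounted at the origin on the work surface. World frame = base frame: x ahead of the robot, y to its left, z up, the work surface at z = 0. Lengths are in m, angles in rad, forces in N, time in s.
With the tool pointing down it reaches from about 0.4 to 0.825 m from the base axis. Payload 7 kg.
Tool frame: the origin (TCP) lies between the finger pads; the fingertips stand manip.tips_ahead ahead of it and the grasp point (between the pads) lies 11 mm behind it (manip.tips_ahead is the distance from the TCP to the fingertips, in m); z points along the fingers, y is the direction in which the jaws open and shut (so a half turn about z gives the same grasp; the last joint's range is limited). The gripper opens to 85 mm and grips with 20 to 120 N. Pads are 22 mm wide; open, the fingers measure 114 mm over their backs; the gripper's body (76 mm by 85 mm) begins 54 mm behind the grasp point. The pads swing forward as they close: fully open they stand 13 mm farther back than shut.
Start: joints at [-1.007, 0.359, 0.012, 0, -1.224, -0.288], TCP at [0.184, -0.649, 0.208] pointing down, gripper open.
Joint ranges: [-3.07, 3.07], [-1.43, 2.12], [-1.02, 1.25], [-3.03, 1.67], [-3.05, -0], [-3.03, 3.03]. Speed limits (rad/s): [2.39, 2.39, 3.01, 3.14, 3.14, 3.14].

### API

Orientations are given as a unit quaternion [w, x, y, z].
In Python, from cell import manip, viewer gives the robot as it stands.
- The arm moves only by the shell command python3 -m crank 'ROWS' [OPENING] [FORCE]. ROWS is JSON, a list of rows, each a list of 2 entries, a list of its own where there are three numbers: the shift along the tool's x, y, z in mm, then the turn, a rotation vector about the tool's x, y, z in rad. A call has exactly 10 rows; each row is the pose to reach, as a shift and turn from the pose measured when the call began, along the tool's axes at that moment; what a row does not reach only later rows make up. A row lasts 1/12 s, in which the tool goes at most 41.7 mm and 7.16 degrees, less where a joint would pass 70% of its speed; a pose out of reach is approached as far as the arm can. A call with a gripper value outside its range is refused whole. OPENING is the opening, from 0 (shut) to 1 (fully open), set as the call begins (- or left out, the last holds). The fingers move at their own pace and stop on an object; FORCE is the grip in N (left out, the last holds). Time passes only in rows, so rows that repeat a pose let the fingers close, or fill a call up. It gives the time, the measured TCP pose, the force and the opening at its end, in the units of the state.
- manip.read_state(): the state, without advancing time (a new reading comes with each control period).
- viewer.capture(name): name is "scene" or "top" or "wrist"; returns a dict with "pixels" (384x512x3 uint8, red, green, blue), "vertical_fov" (degrees; the focal length in pixels is half the picture's height over the tangent of half this angle, whatever the lens; pixels are square), "cx", "cy" (the principal point, pixels), "pose" (4x4, takes a point from camera to world coordinates). Camera axes: x right, y down, z forward; pixel columns grow to the right and rows downward; lengths in m; the calibration is good to about 2 mm. A picture is of the moment at which its call begins. There is no depth.
- manip.job_done(): hands the job in, once; it reports no verdict.
The state is a dict: "time_s": time; "joint_pos": joint angles; "dq": joint speeds; "tau": joint torques, N m; "tool_pos": TCP position; "tcp_rot": TCP orientation; "force": force on the tool from outside, world axes, zero at the start; "moment": the same for the moment, N m; "opening": finger opening in m.
Only numpy, scipy, OpenCV 4.12 (cv2) and the standard library are available. Lean on these libraries where they do the work, as an engineer would, in place of code of your own. Each camera call takes 0.05 s, during which the arm holds its last target.

## Working session

There is one attempt and no reset: what is moved stays moved. The work goes in short steps, Python scripts to look and compute and a shell command to move; the robot and the scene stay as the last step left them, time stands still between calls to the robot, and variables do not carry over. Pictures are saved under pics/ and viewed, and the job is handed in when it is done.

```bash
ls; mkdir -p pics
python3 - <<'E'
from cell import manip, viewer
import cv2, numpy as np
s=manip.read_state(); print({k:np.round(v,3).tolist() for k,v in s.items()}, manip.tips_ahead)
for n in ("scene","top","wrist"):
    c=viewer.capture(n); cv2.imwrite(f"pics/{n}0.png",c["pixels"][:,:,::-1])
    print(n,c["vertical_fov"],c["cx"],c["cy"],np.round(c["pose"],4).tolist())
E
```

```text
pics
{'time_s': 0.0, 'joint_pos': [-1.007, 0.359, 0.011, -0.0, -1.224, -0.288], 'dq': [-0.0, 0.003, 0.0, -0.001, -0.001, -0.0], 'tau': [-0.0, -58.331, 29.344, 6.937, -0.006, 0.0], 'tool_pos': [0.184, -0.649, 0.207], 'tcp_rot': [-0.0, -0.137, 0.991, 0.001], 'force': [0.174, 0.802, -0.264], 'moment': [0.046, 0.011, 0.045], 'opening': 0.086} 0.008
scene 48.10209651399679 260.7702244304461 189.97280519885035 [[-0.444, 0.5371, -0.7172, 1.2963], [0.896, 0.2723, -0.3508, 0.4044], [0.0068, -0.7984, -0.6021, 0.69], [0.0, 0.0, 0.0, 1.0]]
top 50.00258149849516 250.2102919448447 194.84941708723363 [[0.0026, -0.9829, 0.1843, 0.3424], [-1.0, -0.001, 0.0089, 0.0306], [-0.0086, -0.1843, -0.9828, 1.1138], [0.0, 0.0, 0.0, 1.0]]
wrist 67.86765296101102 259.04742207703305 194.32229901396371 [[-0.2715, 0.9111, 0.31, 0.1025], [0.9624, 0.2566, 0.0888, -0.6705], [0.0013, 0.3225, -0.9466, 0.3725], [0.0, 0.0, 0.0, 1.0]]
```

View pics/scene0.png

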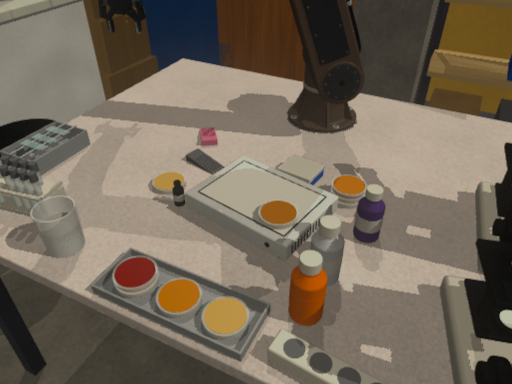

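View pics/top0.png

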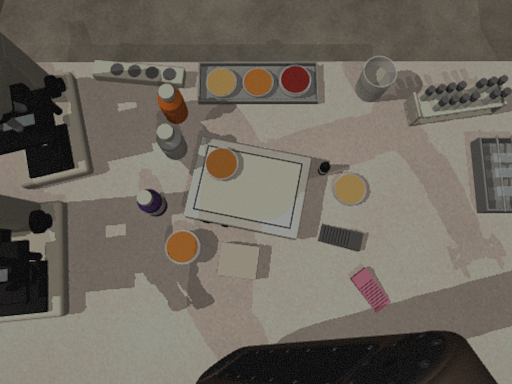

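View pics/wrist0.png

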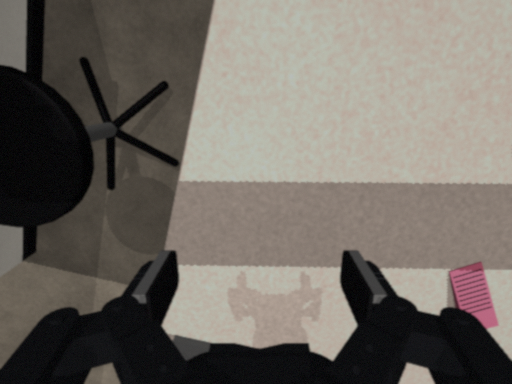

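In the top view, the candidates are a dark-grey wedge at (341,237) and a pink look-alike at (370,289). The grey one fits the description. The light box is at about (248,188), and its corner nearest the wedge is at (297,233). Next I'll check with a close crop.

Run:
```python
import cv2
a=cv2.imread('pics/top0.png')
c=a[130:260,240:400]; cv2.imwrite('pics/crop1.png',cv2.resize(cv2.convertScaleAbs(c,alpha=1.4,beta=20),None,fx=4.5,fy=4.5,interpolation=cv2.INTER_CUBIC))
c=a[130:250,175:325]; cv2.imwrite('pics/crop2.png',cv2.resize(c,None,fx=5,fy=5,interpolation=cv2.INTER_CUBIC))
a=cv2.imread('pics/scene0.png')
c=a[110:230,130:290]; cv2.imwrite('pics/crop3.png',cv2.resize(c,None,fx=5,fy=5,interpolation=cv2.INTER_CUBIC))
```

```text
(no output)
```

View pics/crop1.png

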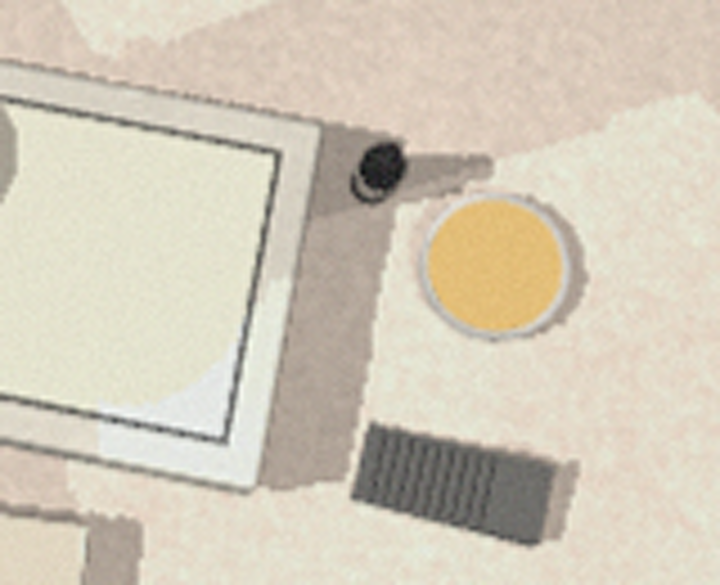

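View pics/crop2.png

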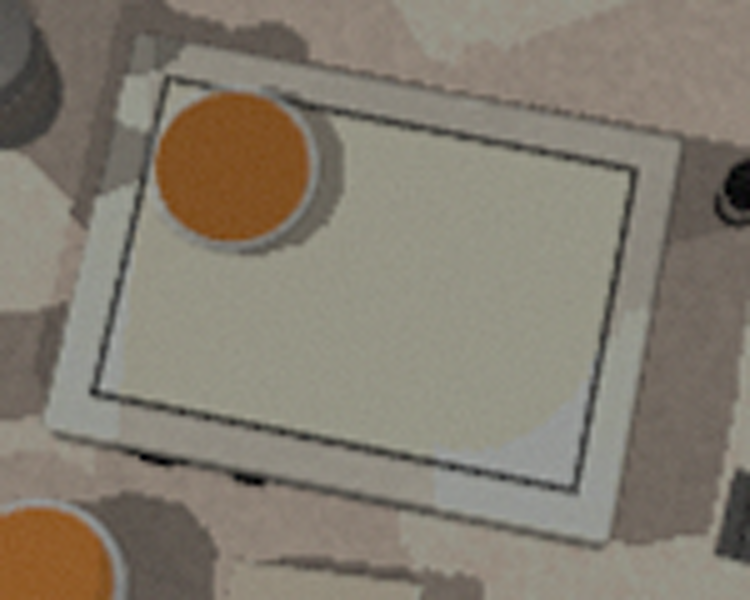

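View pics/crop3.png

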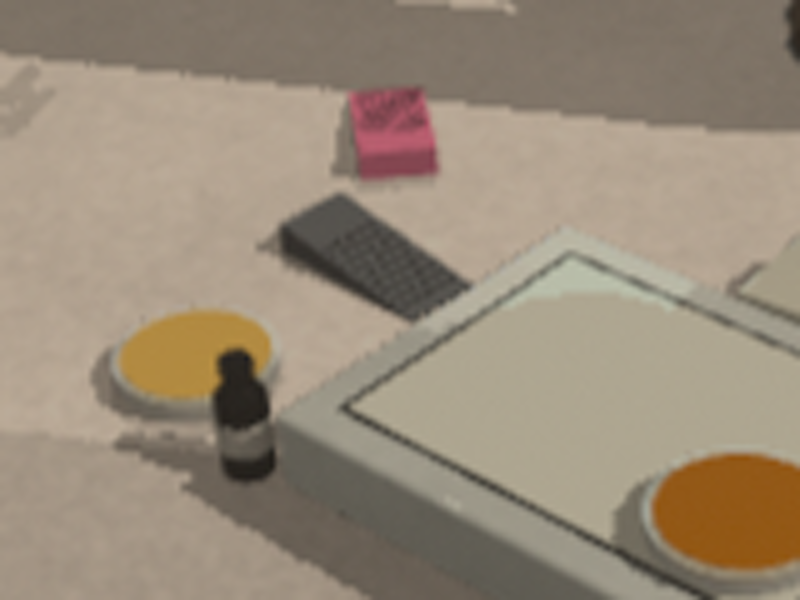

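```bash
cat > h.py <<'E'
import numpy as np
from scipy.optimize import least_squares
K={}
def proj(c,P):
    f=192/np.tan(np.radians(c["vertical_fov"])/2)
    T=np.linalg.inv(np.array(c["pose"])); p=P@T[:3,:3].T+T[:3,3]
    return np.c_[c["cx"]+f*p[:,0]/p[:,2], c["cy"]+f*p[:,1]/p[:,2]]
def pts(pose,L):
    x,y,a=pose; L=np.asarray(L,float); c,s=np.cos(a),np.sin(a)
    return np.c_[x+c*L[:,0]-s*L[:,1], y+s*L[:,0]+c*L[:,1], L[:,2]]
def fit(obs,x0):  # obs: list of (cam, local pts, pixels)
    f=lambda q: np.concatenate([(proj(c,pts(q,L))-np.array(u)).ravel() for c,L,u in obs])
    r=least_squares(f,x0,loss='soft_l1'); return r.x, np.round(r.fun,1)
E
python3 - <<'E'
from h import *; from cell import viewer,manip
import pickle
top=viewer.capture("top"); sc=viewer.capture("scene"); pickle.dump((top,sc),open('cams.pkl','wb'))
def cr(p,s,o): return (np.array(p)+.5)/s-.5+np.array(o)
# box: local corners; image up=+x,left=+y. 
bo=cr([(135,35),(680,138),(605,545),(47,430)],5,(175,130))
def report(ba):
    B=[(.11,.15,.062),(.11,-.15,.062),(-.11,-.15,.062),(-.11,.15,.062)]
    return B
B=report(0)
q,r=fit([(top,B,bo)],[.5,.05,-.2]); print('box top only',q,r.tolist())
S=cr([(568,230),(285,425)],5,(130,110)); 
q2,r2=fit([(top,B,bo),(sc,[B[2],B[1]],S)],q); print('both',q2,r2.tolist())
print('scene pred',proj(sc,pts(q,[B[2],B[1]])).tolist(),S.tolist())
w=cr([(370,423),(352,498),(535,545),(558,462)],4.5,(240,130))
W=[(.055,-.024,.002),(.055,.024,.002),(-.055,.024,.020),(-.055,-.024,.020)]
# x points to +y world: yaw ~ +90deg; wedge local y = -x world
qw,rw=fit([(top,W,w)],[.42,-.15,1.5]); print('wedge',qw,rw.tolist())
sw=cr([(413,320),(283,228),(340,193)],5,(130,110))
print('scene pred',proj(sc,pts(qw,W)).tolist(),sw.tolist())
q3,r3=fit([(top,W,w),(sc,[W[0],W[3],W[2]],sw)],qw);print(q3,r3.tolist())
for nm,px,z in (('dish',(495,265),.015),('dropper',(380,165),.07)):
    u=cr([px],4.5,(240,130)); 
    print(nm,fit([(top,[(0,0,z)],u)],[.5,-.2,0])[0])
for n,qq in(('a',q),('b',q2)):
  print(n,'foot local candidates',pts(qq,[(-.085,-.125,0)]))
for n,qq in(('a',qw),('b',q3)):
  print(n,'tip,heel',pts(qq,[(.055,0,0),(-.055,0,0)]).tolist())
  a=q2[2]
  f=pts(q2,[(-.085,-.125,0)])[0]; d=f[:2]-qq[:2]; c,s=np.cos(qq[2]),np.sin(qq[2]); print('foot in wedge',c*d[0]+s*d[1],-s*d[0]+c*d[1])
E
```

```text
box top only [ 0.56277315  0.04698746 -0.1975101 ] [-0.7, -0.8, 1.0, -0.1, 1.1, 0.4, -1.9, 0.2]
both [ 0.56290612  0.04930461 -0.19623683] [-1.6, -0.8, 0.1, -0.2, 0.3, 0.2, -2.8, 0.3, -0.2, -1.3, -2.0, -1.7]
scene pred [[242.32250392985927, 154.06003987353665], [183.80255126464078, 192.58512284414064]] [[243.2, 155.6], [186.6, 194.6]]
wedge [ 0.43590261 -0.20013066  1.3157818 ] [-0.2, -0.4, -0.2, 0.1, 1.0, -0.2, -0.4, 0.6]
scene pred [[211.1355196542998, 173.95572826648026], [223.32313393254762, 166.757550174939], [196.72060051416503, 147.95745099927785], [184.3664971066507, 154.44940548429378]] [[212.2, 173.6], [186.2, 155.2], [197.6, 148.2]]
[ 0.43533742 -0.19874732  1.31680791] [-0.7, -0.2, -0.7, 0.3, 0.5, -0.0, -0.9, 0.8, -0.5, 0.4, -1.3, -0.7, -0.4, -0.2]
dish [ 0.56624659 -0.22949826  0.        ]
dropper [ 0.61415592 -0.15240277  0.        ]
a foot local candidates [[ 0.45489714 -0.0589029   0.        ]]
b foot local candidates [[ 0.45516503 -0.05672302  0.        ]]
a tip,heel [[0.44977688419067674, -0.1469093822143023, 0.0], [0.4220283424627349, -0.2533519415219997, 0.0]]
foot in wedge 0.14362891467960268 0.01753647550451479
b tip,heel [[0.44915707124433407, -0.1455118297948359, 0.0], [0.4215177663140343, -0.25198280622958974, 0.0]]
foot in wedge 0.142449884517172 0.016494436846986833
```

```bash
python3 -m crank '[[[-29,26,8],[0,0,-0.11]],[[-58,52,16],[0,0,-0.22]],[[-87,78,24],[0,0,-0.33]],[[-116,104,32],[0,0,-0.44]],[[-145,130,40],[0,0,-0.55]],[[-174,156,48],[0,0,-0.66]],[[-203,182,56],[0,0,-0.77]],[[-232,208,64],[0,0,-0.88]],[[-261,234,72],[0,0,-0.99]],[[-290,255,80],[0,0,-1.1]]]' 0.2 20
cat > st.py <<'E'
from h import *; from cell import manip
from scipy.spatial.transform import Rotation as R
import sys
s=manip.read_state(); p=np.array(s["tool_pos"]); q=s["tcp_rot"]; M=R.from_quat([q[1],q[2],q[3],q[0]]).as_matrix()
print('t',round(s["time_s"],2),'p',np.round(p,4),'x hd',round(np.arctan2(M[1,0],M[0,0]),3),'push hd',round(np.arctan2(-M[1,0],-M[0,0]),3),'zt',np.round(M[:,2],3),'F',np.round(s["force"],2),'open',round(s["opening"],4),'tips',manip.tips_ahead,'j',np.round(s["joint_pos"],2))
if len(sys.argv)>3:
    d=np.array([float(v) for v in sys.argv[1:4]])-p; print('shift mm',np.round(1000*M.T@d,1))
if len(sys.argv)>4:
    h=float(sys.argv[4])-np.arctan2(-M[1,0],-M[0,0]); print('turn z',-((h+np.pi)%(2*np.pi)-np.pi))
E
python3 st.py 0.4147 -0.291 0.06 1.40
```

```text
time_s: 1.08
tool_pos: [0.3937, -0.3228, 0.128]
tcp_rot: [0.0, -0.637, 0.771, 0.0]
force: [-0.1, -0.8, -0.2]
opening: 0.0171
t 1.08 p [ 0.3937 -0.3228  0.128 ] x hd -1.76 push hd 1.381 zt [ 0.     0.001 -1.   ] F [-0.11 -0.78 -0.19] open 0.0171 tips 0.008 j [-0.3   0.16 -0.46 -0.   -0.95  0.11]
shift mm [-35.1 -14.6  68. ]
turn z -0.018714343045974413
```

```bash
python3 -m crank '[[[-9,-4,20],[0,0,-0.01]],[[-18,-7,40],[0,0,-0.02]],[[-26,-11,60],[0,0,-0.02]],[[-35,-15,80],[0,0,-0.02]],[[-35,-15,95],[0,0,-0.02]],[[-35,-15,103],[0,0,-0.02]],[[-35,-15,108],[0,0,-0.02]],[[-35,-15,108],[0,0,-0.02]],[[-35,-15,108],[0,0,-0.02]],[[-35,-15,108],[0,0,-0.02]]]' 
python3 st.py 0.4147 -0.291 0.015 1.40
python3 - <<'E'
from cell import viewer; import cv2
for n in ("scene","top","wrist"):
    c=viewer.capture(n); cv2.imwrite(f"pics/{n}1.png",c["pixels"][:,:,::-1])
    if n=='scene': cv2.imwrite("pics/scene1c.png",cv2.resize(c["pixels"][90:240,110:310,::-1],None,fx=4,fy=4,interpolation=cv2.INTER_CUBIC))
    if n=='top': cv2.imwrite("pics/top1c.png",cv2.resize(c["pixels"][130:330,240:440,::-1],None,fx=3,fy=3,interpolation=cv2.INTER_CUBIC))
E
```

```text
time_s: 1.92
tool_pos: [0.4156, -0.2916, 0.0209]
tcp_rot: [0.001, -0.645, 0.765, -0.0]
force: [-0.2, -0.8, 0.4]
opening: 0.0167
t 1.92 p [ 0.4156 -0.2916  0.0209] x hd -1.741 push hd 1.401 zt [ 0.002  0.    -1.   ] F [-0.16 -0.79  0.37] open 0.0167 tips 0.008 j [-0.22  0.29 -0.59 -0.   -0.69  0.06]
shift mm [-0.5  1.   5.9]
turn z 0.0010482245665226486
```

View pics/scene1c.png

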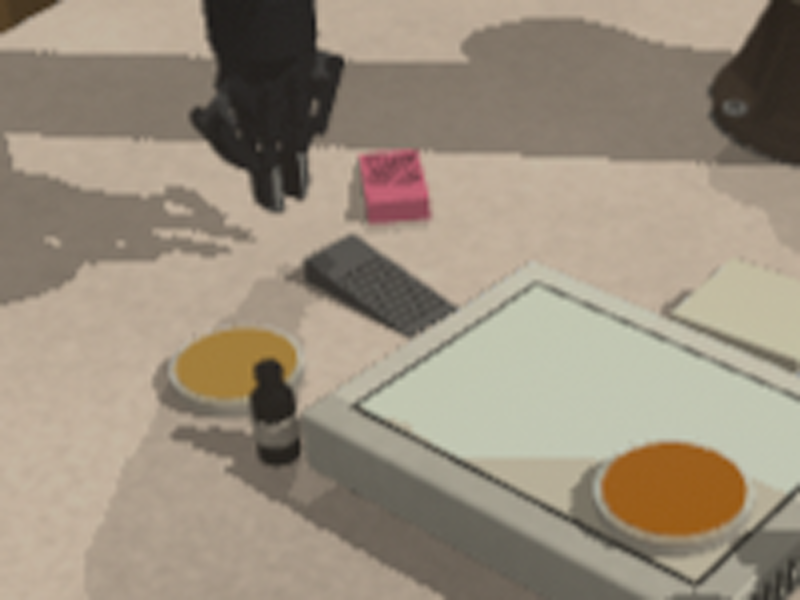

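View pics/top1c.png

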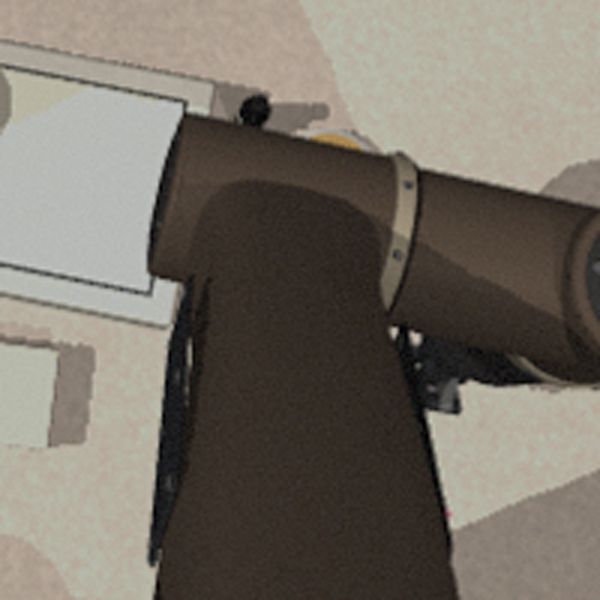

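View pics/wrist1.png

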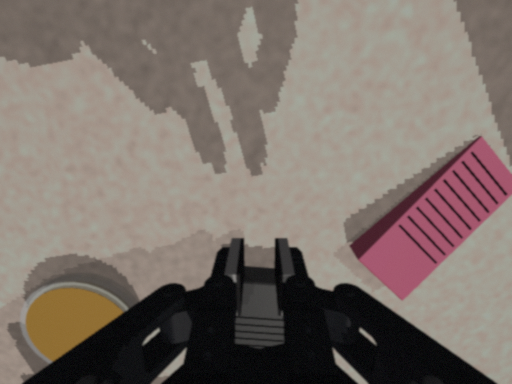

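The scene view shows the grey wedge clear between the fingers (crop 280,200) and the box, with the pink wedge off to the side (395,185). Next I lower the fingertips and begin pushing.

```bash
python3 -m crank '[[[0,1,4],[0,0,0]],[[-5,1,7],[0,0,0]],[[-12,1,7],[0,0,0]],[[-19,1,7],[0,0,0]],[[-25,1,7],[0,0,0]],[[-31,1,7],[0,0,0]],[[-37,1,7],[0,0,0]],[[-43,1,7],[0,0,0]],[[-49,1,7],[0,0,0]],[[-53,1,7],[0,0,0]]]' 
python3 st.py 0.455 -0.058 0.015 1.40
cat > look.py <<'E'
from cell import viewer; import cv2,sys,pickle
n=sys.argv[1]
c=viewer.capture("scene"); pickle.dump(c,open('last.pkl','wb'))
cv2.imwrite(f"pics/s{n}.png",cv2.resize(c["pixels"][110:210,160:270,::-1],None,fx=6,fy=6,interpolation=cv2.INTER_CUBIC))
E
python3 look.py 2
```

```text
time_s: 2.9
tool_pos: [0.4237, -0.2383, 0.0139]
tcp_rot: [0.001, -0.645, 0.764, -0.0]
force: [0.8, 0.1, -0.2]
opening: 0.0173
t 2.9 p [ 0.4237 -0.2383  0.0139] x hd -1.74 push hd 1.401 zt [ 0.002  0.    -1.   ] F [ 0.83  0.1  -0.18] open 0.0173 tips 0.008 j [-0.11  0.28 -0.64 -0.   -0.65 -0.06]
shift mm [-183.    -0.5   -1. ]
turn z 0.0014132411745384488
```

View pics/s2.png

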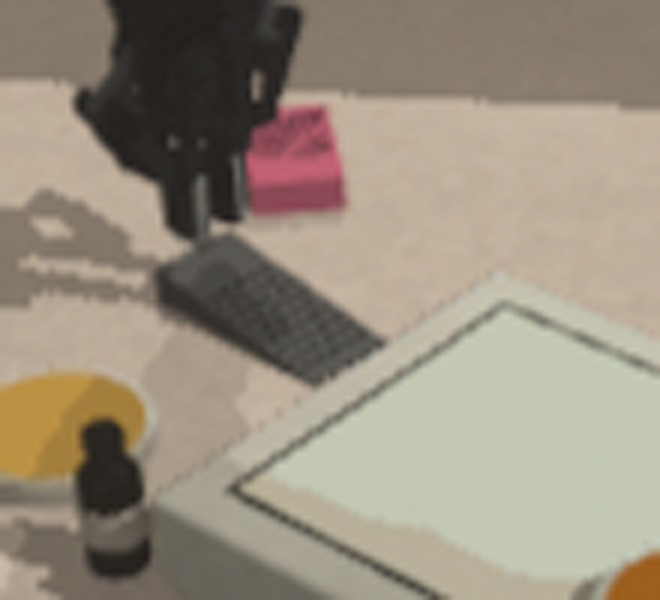

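```bash
cat > ov.py <<'E'
from h import *; import pickle,cv2,sys
c=pickle.load(open('last.pkl','rb')); n=sys.argv[1]; q=[float(v) for v in sys.argv[2:5]]
im=cv2.resize(c["pixels"][110:210,160:270,::-1],None,fx=6,fy=6,interpolation=cv2.INTER_CUBIC)
def dr(P,col):
    u=((proj(c,P)-[160,110]+.5)*6-.5).astype(int); cv2.polylines(im,[u.reshape(-1,1,2)],True,col,1)
W=[(.055,-.024,.002),(.055,.024,.002),(-.055,.024,.020),(-.055,-.024,.020)]
dr(pts(q,W),(0,0,255)); dr(pts([.5629,.0485,-.1965],[(.11,.15,.062),(.11,-.15,.062),(-.11,-.15,.062),(-.11,.15,.062)]),(255,0,0))
dr(pts([.5629,.0485,-.1965],[(-.085+.01*np.cos(t),-.125+.01*np.sin(t),.007) for t in np.linspace(0,6.28,20)]),(0,160,0))
cv2.imwrite(f'pics/ov{n}.png',im)
E
python3 - <<'E'
from h import *
for hd in (1.36,1.40):
  h=np.array([.4237,-.2383])+.011*np.array([.17,.985]); print(h+.055*np.array([np.cos(hd),np.sin(hd)]))
E
python3 ov.py 2 .435 -.1733 1.40
```

```text
[ 0.43707813 -0.17368245]
[ 0.43491819 -0.17326526]
```

View pics/ov2.png

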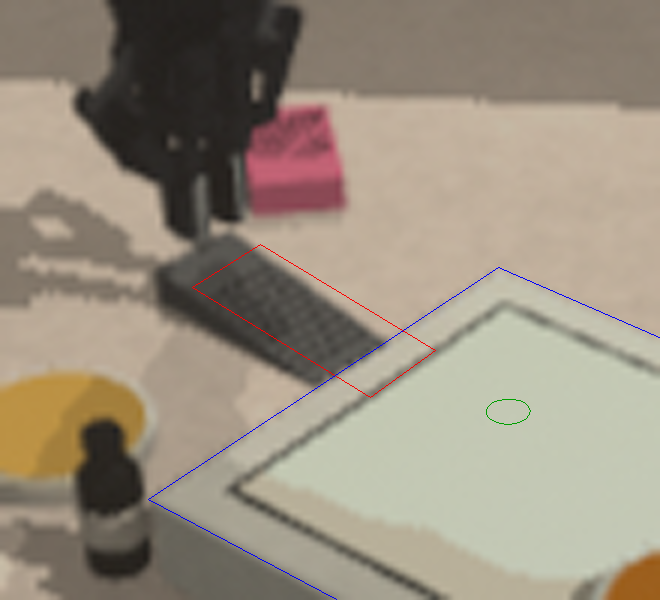

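```bash
python3 - <<'E'
from h import *; import pickle
c=pickle.load(open('last.pkl','rb'))
P=np.array([[.4237,-.2383,.014],[.4237,-.2383,.006],[.4237,-.2383,.03]])
print(((proj(c,P)-[160,110]+.5)*6))
print(np.round(c["pose"],4))
print(pickle.load(open('cams.pkl','rb'))[1]["pose"])
E
python3 ov.py 2b .4355 -.199 1.3165
```

```text
[[211.78733197 269.539816  ]
 [213.18551088 283.40480294]
 [208.95861194 241.48892357]]
[[-0.444   0.5371 -0.7172  1.2963]
 [ 0.896   0.2723 -0.3508  0.4044]
 [ 0.0068 -0.7984 -0.6021  0.69  ]
 [ 0.      0.      0.      1.    ]]
[[-0.44403631  0.53711354 -0.71717558  1.2963161 ]
 [ 0.89598291  0.27225469 -0.35084471  0.40438608]
 [ 0.00681097 -0.79836485 -0.60213552  0.68999072]
 [ 0.          0.          0.          1.        ]]
```

View pics/ov2b.png

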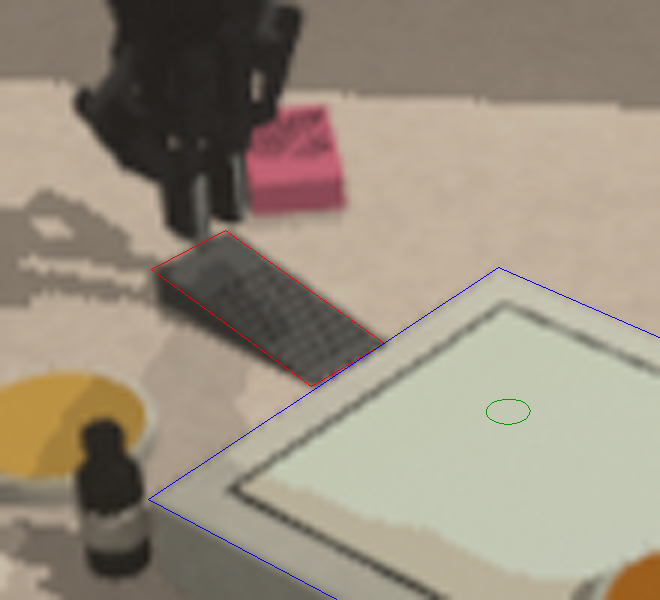

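```bash
python3 look.py 3; python3 st.py
python3 - <<'E'
from h import *; import pickle
from cell import viewer; import cv2
c=pickle.load(open('last.pkl','rb'))
print(proj(c,np.array([[.4156,-.2916,.013],[.4156,-.2916,.045]])))
w=viewer.capture("wrist"); cv2.imwrite("pics/w3.png",w["pixels"][:,:,::-1])
p=np.array([.4237,-.2383,0.])
print(np.round(w["pose"],4))
print(proj(w,np.array([p+[0,0,.006],p+[0,0,.014],p+[0,0,.025]])))
E
```

```text
t 3.0 p [ 0.4237 -0.2385  0.0139] x hd -1.74 push hd 1.402 zt [ 0.002  0.    -1.   ] F [-0.76 -0.17  0.3 ] open 0.0173 tips 0.008 j [-0.11  0.28 -0.64 -0.   -0.65 -0.06]
[[181.28441946 149.06406356]
 [180.14708792 139.74655564]]
[[-0.9857  0.1592  0.0561  0.4082]
 [ 0.1688  0.9328  0.3184 -0.3191]
 [-0.0016  0.3232 -0.9463  0.1789]
 [ 0.      0.      0.      1.    ]]
[[256.98742489 227.29859998]
 [256.88205306 232.70539564]
 [256.72204276 240.91577749]]
```

View pics/s3.png

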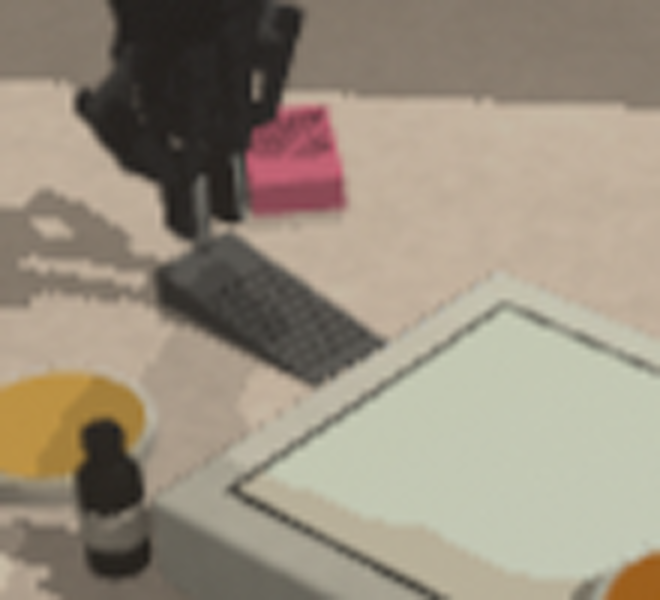

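View pics/w3.png

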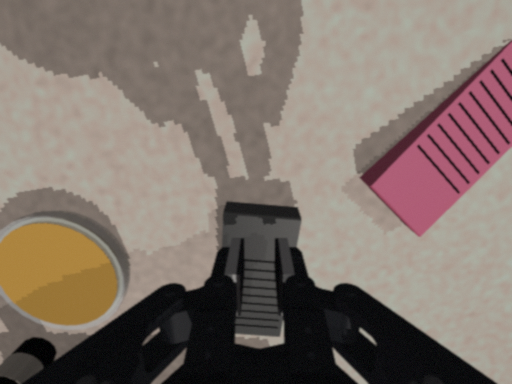

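Run:
```python
import cv2
a=cv2.imread('pics/w3.png'); cv2.imwrite('pics/w3c.png',cv2.resize(cv2.convertScaleAbs(a[190:300,200:320],alpha=2.2,beta=20),None,fx=6,fy=5.4,interpolation=cv2.INTER_CUBIC))
a=cv2.imread('pics/s3.png'); cv2.imwrite('pics/s3c.png',cv2.resize(cv2.convertScaleAbs(a[100:340,60:360],alpha=2.2,beta=20),None,fx=2.5,fy=2.5,interpolation=cv2.INTER_CUBIC))
```

```text
(no output)
```

View pics/w3c.png

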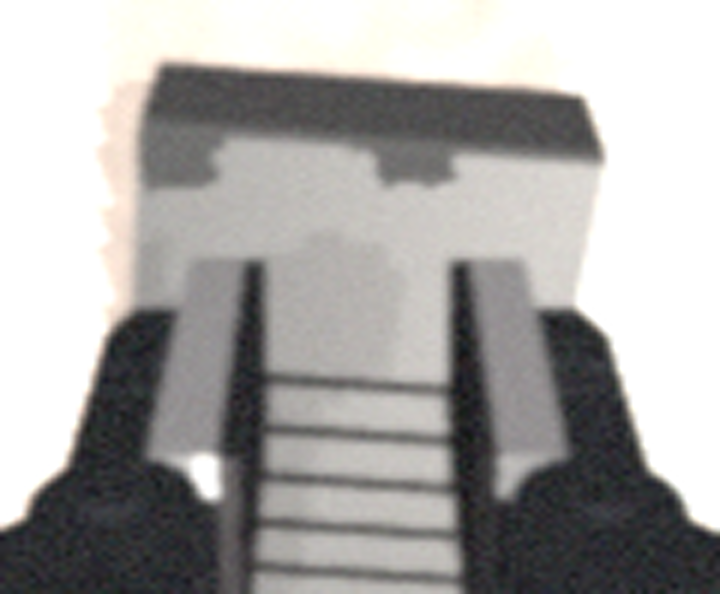

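View pics/s3c.png

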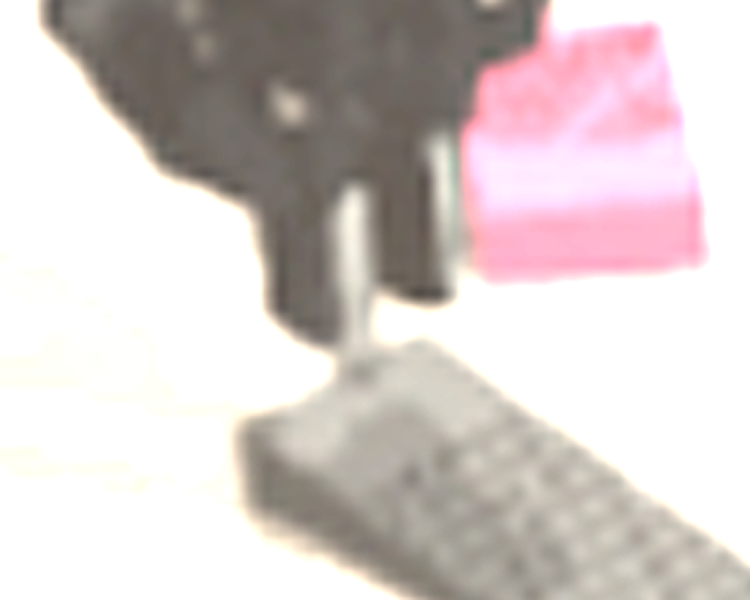

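Run:
```python
from h import *; from cell import viewer
from scipy.optimize import least_squares
w=viewer.capture("wrist")
W=[(-.055,.024,.020),(-.055,-.024,.020),(-.055,.024,0),(-.055,-.024,0)]
def cr(p): p=np.array(p,float); return np.c_[(p[:,0]+.5)/6-.5+200,(p[:,1]+.5)/5.4-.5+190]
ob=cr([(145,122),(603,160),(162,65),(580,98)])
P=pts([.4355,-.199,1.3165],W)
print(ob.round(1).tolist(), proj(w,P).round(1).tolist())
# in pic: left = ? solve ordering, then camera z offset
ob2=ob if proj(w,P)[0,0]<proj(w,P)[1,0] else ob[[1,0,3,2]]
def f(q):
    Q=pts(q[:3],W); Q=Q.copy(); Q[:,2]-=q[3]; return (proj(w,Q)-ob2).ravel()
r=least_squares(f,[.4355,-.199,1.3165,0]); print(r.x,r.fun.round(1))
print(np.round(viewer.capture("wrist")["pose"][:3,3],4))
# triangulate tips: inner tip corners wrist (left finger 265,262 ; right finger 450,262)
def ray(c,u):
    fl=192/np.tan(np.radians(c["vertical_fov"])/2); d=np.array([(u[0]-c["cx"])/fl,(u[1]-c["cy"])/fl,1]); M=np.array(c["pose"]); return M[:3,3],M[:3,:3]@d
for u in cr([(190,262),(262,262),(450,262),(525,262)]):
    o,d=ray(w,u)
    for z in (.006,.03,.04): t=(z-o[2])/d[2]; print(z,(o+t*d)[:2].round(4),end=' ')
    print()
```

```text
[[223.8, 212.2], [300.1, 219.2], [226.6, 201.6], [296.2, 207.7]] [[295.6, 219.7], [216.5, 213.5], [292.1, 207.6], [220.7, 201.9]]
[ 0.43294414 -0.19683015  1.30489524  0.00518564] [-0.   0.1 -0.3  0.3 -0.1 -0.1  0.4 -0.3]
[ 0.4081 -0.3196  0.1789]
0.006 [ 0.4422 -0.2336] 0.03 [ 0.4375 -0.2455] 0.04 [ 0.4355 -0.2505] 
0.006 [ 0.4342 -0.2322] 0.03 [ 0.4306 -0.2443] 0.04 [ 0.4291 -0.2494] 
0.006 [ 0.4133 -0.2287] 0.03 [ 0.4126 -0.2413] 0.04 [ 0.4123 -0.2465] 
0.006 [ 0.405  -0.2273] 0.03 [ 0.4054 -0.2401] 0.04 [ 0.4056 -0.2454]
```

The fingertips hang above the wedge: they appear about 30 mm above the bench, higher than tips_ahead implies. The wedge has not moved. I'll back off, go lower and check again.

```bash
python3 -m crank '[[[8,0,-2],[0,0,0]],[[16,0,-2],[0,0,0]],[[26,0,-2],[0,0,0]],[[36,0,-2],[0,0,0]],[[46,0,-2],[0,0,0]],[[53,0,-2],[0,0,0]],[[53,0,1],[0,0,0]],[[53,0,4],[0,0,0]],[[53,0,7],[0,0,0]],[[53,0,7],[0,0,0]]]' 
python3 look.py 4;python3 st.py; python3 -c "
from cell import viewer; import cv2
w=viewer.capture('wrist'); cv2.imwrite('pics/w4.png',w['pixels'][:,:,::-1])"
```

```text
time_s: 3.98
tool_pos: [0.4141, -0.291, 0.006]
tcp_rot: [0.0, -0.645, 0.764, 0.0]
force: [-1.0, -0.2, 0.3]
opening: 0.017
t 4.03 p [ 0.4143 -0.291   0.0063] x hd -1.74 push hd 1.402 zt [ 0.001  0.001 -1.   ] F [ 0.22 -0.75  0.85] open 0.017 tips 0.008 j [-0.22  0.32 -0.6  -0.   -0.65  0.06]
```

View pics/s4.png

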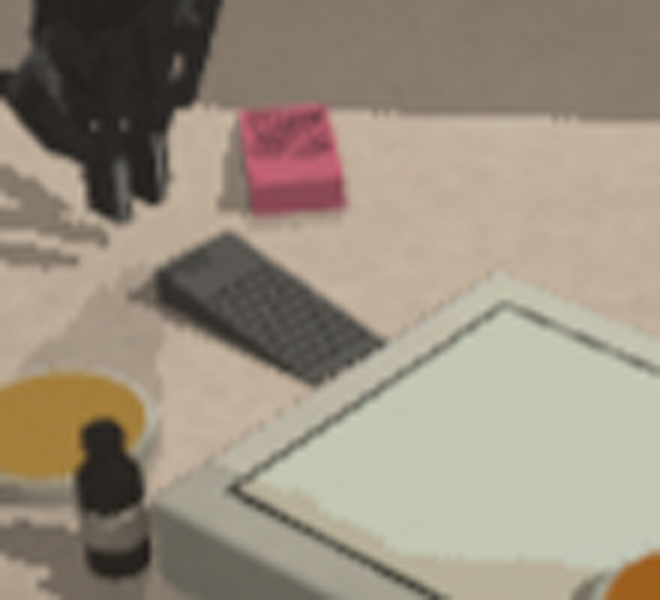

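View pics/w4.png

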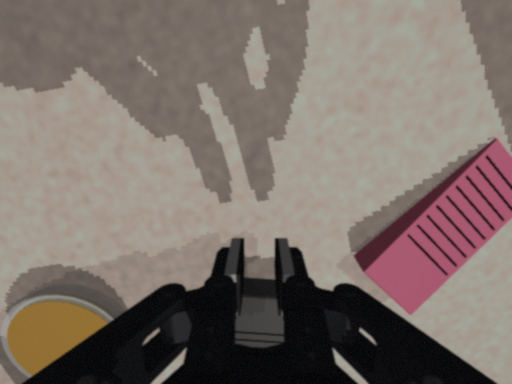

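```bash
python3 -m crank '[[[0,0,1],[0,0,0]],[[0,0,2],[0,0,0]],[[0,0,3],[0,0,0]],[[0,0,4],[0,0,0]],[[0,0,5],[0,0,0]],[[0,0,6],[0,0,0]],[[0,0,7],[0,0,0]],[[0,0,8],[0,0,0]],[[0,0,9],[0,0,0]],[[0,0,9],[0,0,0]]]' 
python3 look.py 5;python3 st.py; python3 -c "
from cell import viewer; import cv2
w=viewer.capture('wrist'); cv2.imwrite('pics/w5.png',w['pixels'][:,:,::-1])"
```

```text
time_s: 4.92
tool_pos: [0.4144, -0.2909, -0.0026]
tcp_rot: [0.001, -0.645, 0.764, -0.0]
force: [-0.6, 0.1, 0.1]
opening: 0.017
t 4.97 p [ 0.4144 -0.291  -0.0025] x hd -1.74 push hd 1.402 zt [ 0.001  0.001 -1.   ] F [ 0.17 -0.36  0.19] open 0.0168 tips 0.008 j [-0.22  0.33 -0.61 -0.   -0.63  0.06]
```

View pics/s5.png

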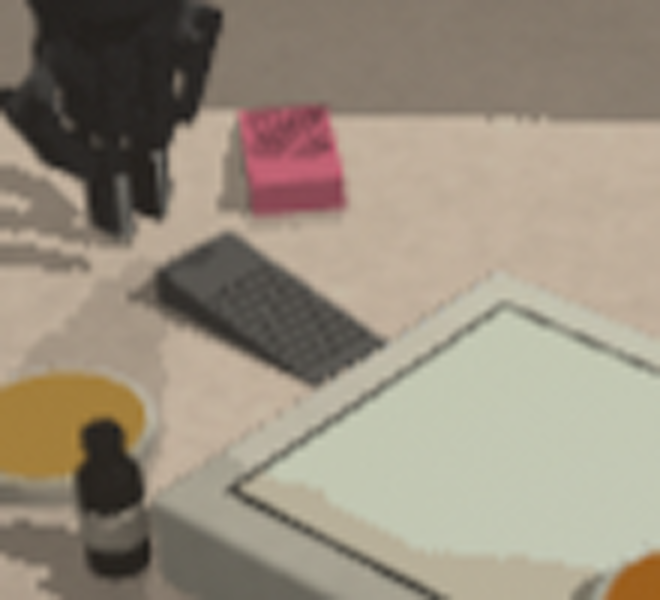

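View pics/w5.png

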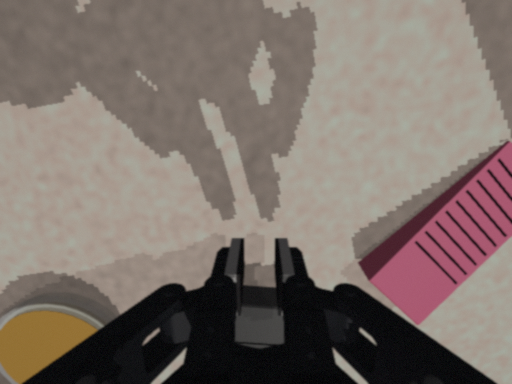

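Shadow and tip are now nearly meeting, so the tips are about 8 mm above the bench, below the heel's top. Next I push.

```bash
python3 -m crank '[[[-6,0,1],[0,0,0]],[[-12,0,2],[0,0,0]],[[-18,0,2],[0,0,0]],[[-24,0,2],[0,0,0]],[[-29,0,2],[0,0,0]],[[-34,0,2],[0,0,0]],[[-39,0,2],[0,0,0]],[[-44,0,2],[0,0,0]],[[-49,0,2],[0,0,0]],[[-54,0,2],[0,0,0]]]' 
python3 look.py 6;python3 st.py; python3 ov.py 6 .435 -.1733 1.40; python3 -c "
from cell import viewer; import cv2
w=viewer.capture('wrist'); cv2.imwrite('pics/w6.png',w['pixels'][:,:,::-1])"
```

```text
time_s: 5.85
tool_pos: [0.4237, -0.2373, -0.0044]
tcp_rot: [0.001, -0.645, 0.764, -0.0]
force: [0.7, -0.1, 1.6]
opening: 0.017
t 5.9 p [ 0.4237 -0.2368 -0.0044] x hd -1.74 push hd 1.402 zt [ 0.001  0.001 -1.   ] F [-0.91  2.35 -0.5 ] open 0.017 tips 0.008 j [-0.1   0.31 -0.66 -0.   -0.61 -0.06]
```

View pics/ov6.png

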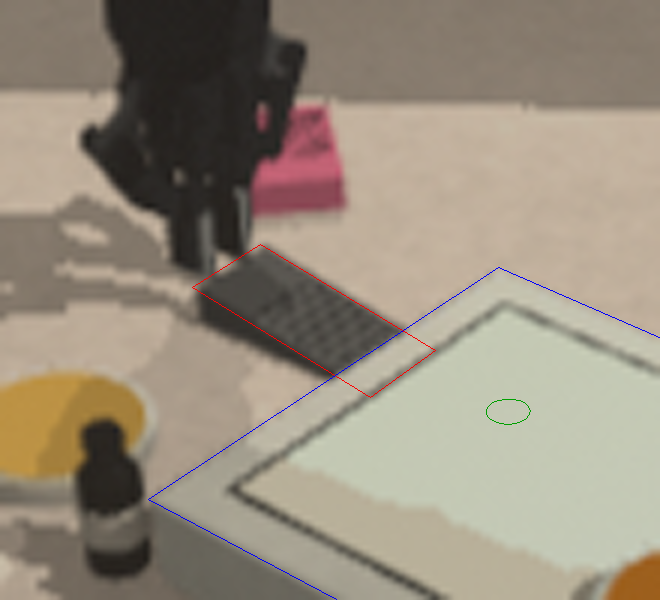

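View pics/w6.png

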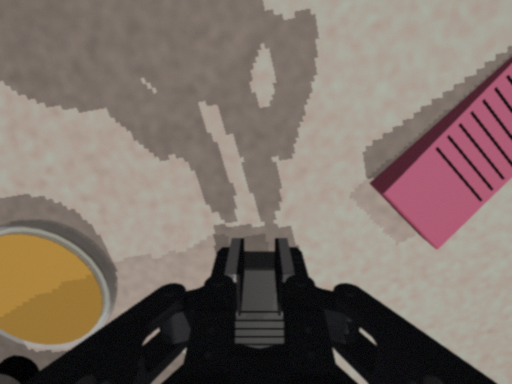

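Wedge is flush with the fingers and aligned with the foot (offset about 1 mm). Next: 55 mm more, then slowly.

```bash
python3 -m crank '[[[-6,0,0],[0,0,0]],[[-12,0,0],[0,0,0]],[[-18,0,0],[0,0,0]],[[-24,0,0],[0,0,0]],[[-30,0,0],[0,0,0]],[[-36,0,0],[0,0,0]],[[-42,0,0],[0,0,0]],[[-48,0,0],[0,0,0]],[[-53,0,0],[0,0,0]],[[-55,0,0],[0,0,0]]]' 
python3 look.py 7;python3 st.py; python3 ov.py 7 .445 -.119 1.40
```

```text
time_s: 6.78
tool_pos: [0.4331, -0.1822, -0.0043]
tcp_rot: [0.001, -0.645, 0.764, -0.0]
force: [-0.5, -0.6, 0.5]
opening: 0.0173
t 6.83 p [ 0.4331 -0.1822 -0.0043] x hd -1.739 push hd 1.403 zt [ 0.001  0.001 -1.   ] F [-0.13  0.45 -0.89] open 0.0173 tips 0.008 j [ 0.02  0.28 -0.69 -0.   -0.59 -0.19]
```

View pics/ov7.png

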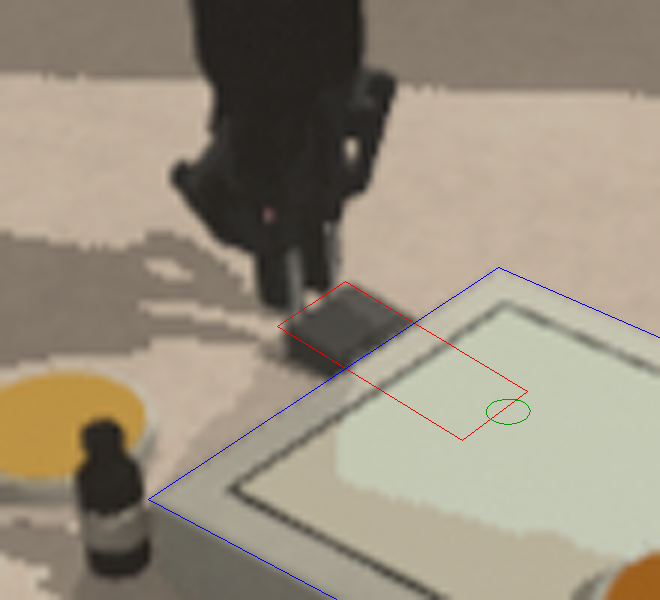

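```bash
python3 -m crank '[[[-1,0,0],[0,0,0]],[[-2,0,0],[0,0,0]],[[-4,0,0],[0,0,0]],[[-5,0,0],[0,0,0]],[[-6,0,0],[0,0,0]],[[-7,0,0],[0,0,0]],[[-9,0,0],[0,0,0]],[[-10,0,0],[0,0,0]],[[-11,0,0],[0,0,0]],[[-12,0,0],[0,0,0]]]'; python3 st.py
```

```text
time_s: 7.67
tool_pos: [0.4351, -0.1703, -0.0043]
tcp_rot: [0.001, -0.645, 0.764, -0.0]
force: [-0.4, -0.9, 0.4]
opening: 0.0171
t 7.67 p [ 0.4351 -0.1703 -0.0043] x hd -1.738 push hd 1.403 zt [ 0.001  0.001 -1.   ] F [-0.43 -0.88  0.37] open 0.0171 tips 0.008 j [ 0.05  0.28 -0.7  -0.   -0.59 -0.22]
```

```bash
python3 -m crank '[[[-1,0,0],[0,0,0]],[[-1,0,0],[0,0,0]],[[-2,0,0],[0,0,0]],[[-2,0,0],[0,0,0]],[[-3,0,0],[0,0,0]],[[-3,0,0],[0,0,0]],[[-4,0,0],[0,0,0]],[[-4,0,0],[0,0,0]],[[-5,0,0],[0,0,0]],[[-5,0,0],[0,0,0]]]'; python3 st.py
```

```text
time_s: 8.5
tool_pos: [0.4359, -0.1653, -0.0043]
tcp_rot: [0.001, -0.645, 0.764, -0.0]
force: [-0.0, -0.6, 1.1]
opening: 0.0171
t 8.5 p [ 0.4359 -0.1653 -0.0043] x hd -1.738 push hd 1.403 zt [ 0.001  0.001 -1.   ] F [-0.04 -0.56  1.09] open 0.0171 tips 0.008 j [ 0.06  0.28 -0.7  -0.   -0.59 -0.23]
```

```bash
python3 -m crank '[[[-1,0,0],[0,0,0]],[[-1,0,0],[0,0,0]],[[-2,0,0],[0,0,0]],[[-2,0,0],[0,0,0]],[[-3,0,0],[0,0,0]],[[-3,0,0],[0,0,0]],[[-4,0,0],[0,0,0]],[[-4,0,0],[0,0,0]],[[-5,0,0],[0,0,0]],[[-5,0,0],[0,0,0]]]'; python3 st.py
```

```text
time_s: 9.33
tool_pos: [0.4368, -0.1602, -0.0043]
tcp_rot: [0.001, -0.645, 0.764, -0.0]
force: [0.0, -0.6, -1.3]
opening: 0.0172
t 9.33 p [ 0.4368 -0.1602 -0.0043] x hd -1.739 push hd 1.403 zt [ 0.001  0.001 -1.   ] F [ 0.   -0.63 -1.31] open 0.0172 tips 0.008 j [ 0.07  0.28 -0.7  -0.   -0.59 -0.24]
```

```bash
python3 -m crank '[[[-1,0,0],[0,0,0]],[[-1,0,0],[0,0,0]],[[-1,0,0],[0,0,0]],[[-2,0,0],[0,0,0]],[[-2,0,0],[0,0,0]],[[-2,0,0],[0,0,0]],[[-3,0,0],[0,0,0]],[[-3,0,0],[0,0,0]],[[-3,0,0],[0,0,0]],[[-3,0,0],[0,0,0]]]'; python3 st.py
```

```text
time_s: 10.17
tool_pos: [0.4373, -0.1572, -0.0043]
tcp_rot: [0.001, -0.645, 0.764, -0.0]
force: [-0.1, 1.1, -0.2]
opening: 0.0174
t 10.17 p [ 0.4373 -0.1572 -0.0043] x hd -1.738 push hd 1.403 zt [ 0.001  0.001 -1.   ] F [-0.07  1.08 -0.17] open 0.0174 tips 0.008 j [ 0.08  0.28 -0.7  -0.   -0.59 -0.25]
```

```bash
python3 look.py 8; python3 ov.py 8 .4495 -.0945 1.403; python3 st.py
```

```text
t 10.22 p [ 0.4374 -0.1572 -0.0043] x hd -1.738 push hd 1.403 zt [ 0.001  0.001 -1.   ] F [-0.46 -0.29  0.43] open 0.0169 tips 0.008 j [ 0.08  0.28 -0.7  -0.   -0.59 -0.25]
```

View pics/ov8.png

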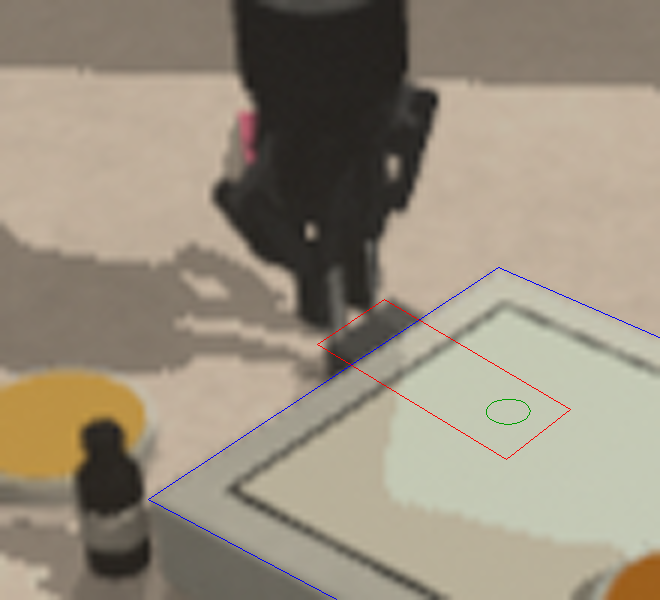

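```bash
python3 -m crank '[[[-1,0,0],[0,0,0]],[[-1,0,0],[0,0,0]],[[-1,0,0],[0,0,0]],[[-2,0,0],[0,0,0]],[[-2,0,0],[0,0,0]],[[-2,0,0],[0,0,0]],[[-3,0,0],[0,0,0]],[[-3,0,0],[0,0,0]],[[-3,0,0],[0,0,0]],[[-3,0,0],[0,0,0]]]'; python3 st.py
```

```text
time_s: 11.05
tool_pos: [0.4379, -0.1543, -0.0043]
tcp_rot: [0.001, -0.645, 0.764, -0.0]
force: [-0.4, 0.0, 0.2]
opening: 0.017
t 11.05 p [ 0.4379 -0.1543 -0.0043] x hd -1.738 push hd 1.403 zt [ 0.001  0.001 -1.   ] F [-0.42  0.04  0.22] open 0.017 tips 0.008 j [ 0.09  0.28 -0.7  -0.   -0.59 -0.25]
```

```bash
python3 -m crank '[[[-1,0,0],[0,0,0]],[[-1,0,0],[0,0,0]],[[-1,0,0],[0,0,0]],[[-1,0,0],[0,0,0]],[[-2,0,0],[0,0,0]],[[-2,0,0],[0,0,0]],[[-2,0,0],[0,0,0]],[[-2,0,0],[0,0,0]],[[-2,0,0],[0,0,0]],[[-2,0,0],[0,0,0]]]'; python3 st.py
```

```text
time_s: 11.88
tool_pos: [0.4382, -0.1523, -0.0043]
tcp_rot: [0.001, -0.645, 0.764, -0.0]
force: [0.0, 0.1, 0.6]
opening: 0.0168
t 11.88 p [ 0.4382 -0.1523 -0.0043] x hd -1.738 push hd 1.403 zt [ 0.001  0.001 -1.   ] F [0.03 0.06 0.64] open 0.0168 tips 0.008 j [ 0.09  0.28 -0.7  -0.   -0.59 -0.26]
```

```bash
python3 -m crank '[[[-1,0,0],[0,0,0]],[[-1,0,0],[0,0,0]],[[-1,0,0],[0,0,0]],[[-2,0,0],[0,0,0]],[[-2,0,0],[0,0,0]],[[-2,0,0],[0,0,0]],[[-3,0,0],[0,0,0]],[[-3,0,0],[0,0,0]],[[-3,0,0],[0,0,0]],[[-3,0,0],[0,0,0]]]'; python3 st.py
```

```text
time_s: 12.72
tool_pos: [0.4388, -0.1493, -0.0043]
tcp_rot: [0.001, -0.645, 0.764, -0.0]
force: [0.1, -0.7, 0.8]
opening: 0.0173
t 12.72 p [ 0.4388 -0.1493 -0.0043] x hd -1.738 push hd 1.403 zt [ 0.001  0.001 -1.   ] F [ 0.11 -0.69  0.84] open 0.0173 tips 0.008 j [ 0.1   0.28 -0.71 -0.   -0.59 -0.27]
```

```bash
python3 -m crank '[[[-1,0,0],[0,0,0]],[[-1,0,0],[0,0,0]],[[-1,0,0],[0,0,0]],[[-1,0,0],[0,0,0]],[[-2,0,0],[0,0,0]],[[-2,0,0],[0,0,0]],[[-2,0,0],[0,0,0]],[[-2,0,0],[0,0,0]],[[-2,0,0],[0,0,0]],[[-2,0,0],[0,0,0]]]'; python3 st.py
```

```text
time_s: 13.55
tool_pos: [0.439, -0.1473, -0.0043]
tcp_rot: [0.001, -0.645, 0.764, -0.0]
force: [-0.2, -0.3, -0.4]
opening: 0.0173
t 13.55 p [ 0.439  -0.1473 -0.0043] x hd -1.738 push hd 1.403 zt [ 0.001  0.001 -1.   ] F [-0.16 -0.28 -0.41] open 0.0173 tips 0.008 j [ 0.1   0.28 -0.71 -0.   -0.59 -0.27]
```

```bash
python3 -m crank '[[[-1,0,0],[0,0,0]],[[-1,0,0],[0,0,0]],[[-1,0,0],[0,0,0]],[[-2,0,0],[0,0,0]],[[-2,0,0],[0,0,0]],[[-2,0,0],[0,0,0]],[[-2,0,0],[0,0,0]],[[-3,0,0],[0,0,0]],[[-3,0,0],[0,0,0]],[[-3,0,0],[0,0,0]]]'; python3 st.py
```

```text
time_s: 14.38
tool_pos: [0.4392, -0.1449, -0.0043]
tcp_rot: [0.0, -0.645, 0.764, -0.0]
force: [-2.0, -7.7, 2.3]
opening: 0.0172
t 14.38 p [ 0.4392 -0.1449 -0.0043] x hd -1.738 push hd 1.403 zt [ 0.001  0.    -1.   ] F [-1.97 -7.74  2.29] open 0.0172 tips 0.008 j [ 0.11  0.28 -0.71  0.   -0.59 -0.28]
```

```bash
python3 -m crank '[[[-1,0,0],[0,0,0]],[[-1,0,0],[0,0,0]],[[-1,0,0],[0,0,0]],[[-1,0,0],[0,0,0]],[[-2,0,0],[0,0,0]],[[-2,0,0],[0,0,0]],[[-2,0,0],[0,0,0]],[[-2,0,0],[0,0,0]],[[-2,0,0],[0,0,0]],[[-2,0,0],[0,0,0]]]'; python3 st.py; python3 look.py 9; python3 st.py;python3 ov.py 9 .452 -.0795 1.403
```

```text
time_s: 15.22
tool_pos: [0.4391, -0.1437, -0.0041]
tcp_rot: [-0.0, -0.646, 0.764, -0.0]
force: [-0.8, -10.1, 3.0]
opening: 0.0172
t 15.22 p [ 0.4391 -0.1437 -0.0041] x hd -1.738 push hd 1.403 zt [-0.    -0.001 -1.   ] F [ -0.78 -10.11   3.  ] open 0.0172 tips 0.008 j [ 0.11  0.27 -0.71  0.   -0.59 -0.28]
t 15.27 p [ 0.439  -0.1437 -0.0041] x hd -1.738 push hd 1.403 zt [-0.    -0.001 -1.   ] F [ -1.15 -10.3    2.3 ] open 0.0172 tips 0.008 j [ 0.11  0.27 -0.71  0.   -0.59 -0.28]
```

View pics/ov9.png

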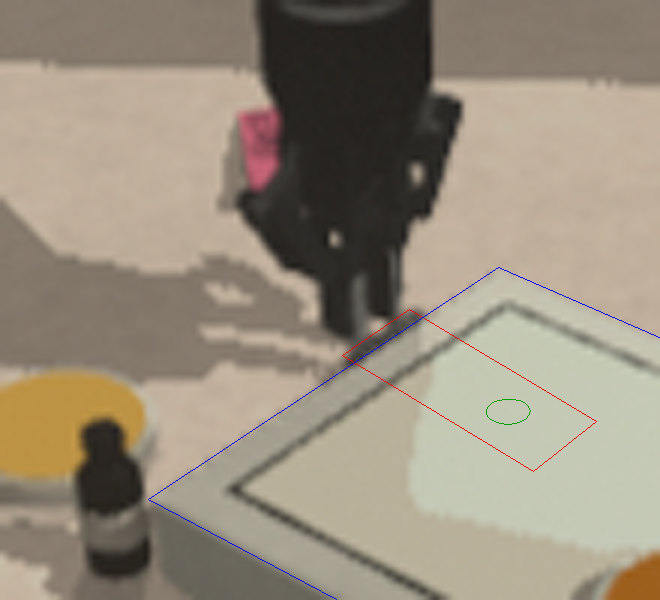

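Contact shows clearly: push force rose from 0 to about 10 N and the box has not moved. Now I retreat backwards and go up.

```bash
python3 -m crank '[[[4,0,0],[0,0,0]],[[12,0,0],[0,0,0]],[[22,0,0],[0,0,0]],[[30,0,0],[0,0,0]],[[34,0,-10],[0,0,0]],[[34,0,-30],[0,0,0]],[[34,0,-55],[0,0,0]],[[34,0,-80],[0,0,0]],[[34,0,-100],[0,0,0]],[[34,0,-105],[0,0,0]]]'; python3 st.py; python3 look.py 10;python3 ov.py 10 .452 -.0795 1.403; python3 st.py .457 -.055 .08 1.403; python3 -c "
from cell import viewer; import cv2
w=viewer.capture('wrist'); cv2.imwrite('pics/w10.png',w['pixels'][:,:,::-1])"
```

```text
time_s: 16.1
tool_pos: [0.4352, -0.1779, 0.1042]
tcp_rot: [0.002, -0.645, 0.764, -0.002]
force: [1.2, 0.5, 0.4]
opening: 0.0168
t 16.1 p [ 0.4352 -0.1779  0.1042] x hd -1.738 push hd 1.403 zt [ 0.005 -0.001 -1.   ] F [1.19 0.5  0.38] open 0.0168 tips 0.008 j [ 0.03  0.12 -0.58  0.   -0.87 -0.2 ]
t 16.15 p [ 0.435  -0.1778  0.1036] x hd -1.738 push hd 1.403 zt [ 0.005 -0.001 -1.   ] F [0.09 0.18 1.51] open 0.0171 tips 0.008 j [ 0.03  0.12 -0.58  0.   -0.87 -0.2 ]
shift mm [-124.7   -1.1   23.6]
turn z 9.857413184821695e-05
```

View pics/ov10.png

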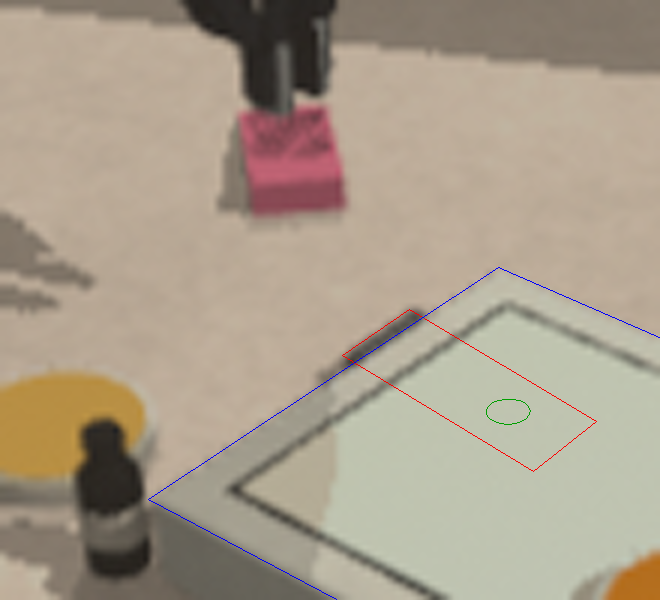

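View pics/w10.png

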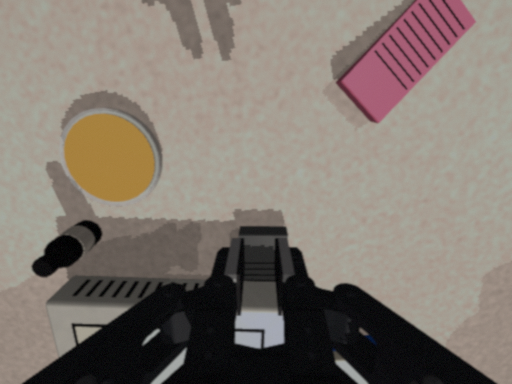

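The wedge heel sits under the box side at crop (385,335), and the box outline has not moved. Next I move above the corner.

```bash
python3 -m crank '[[[-15,0,0],[0,0,0]],[[-32,0,0],[0,0,0]],[[-50,0,0],[0,0,0]],[[-68,0,0],[0,0,0]],[[-86,0,5],[0,0,0]],[[-104,-1,12],[0,0,0]],[[-118,-1,20],[0,0,0]],[[-125,-1,25],[0,0,0]],[[-125,-1,30],[0,0,0]],[[-125,-1,32],[0,0,0]]]'; python3 look.py 11;python3 st.py .457 -.055 .051 1.403; python3 -c "
from cell import viewer; import cv2
w=viewer.capture('wrist'); cv2.imwrite('pics/w11.png',w['pixels'][:,:,::-1])"
```

```text
time_s: 17.03
tool_pos: [0.4552, -0.0548, 0.0686]
tcp_rot: [-0.0, -0.645, 0.764, -0.001]
force: [0.0, -0.0, -0.7]
opening: 0.0172
t 17.08 p [ 0.4551 -0.0551  0.0687] x hd -1.739 push hd 1.403 zt [ 0.    -0.001 -1.   ] F [ 0.01  0.36 -0.  ] open 0.0171 tips 0.008 j [ 0.31  0.15 -0.64  0.   -0.78 -0.48]
shift mm [-0.5 -1.8 17.7]
turn z -0.00037251866301524217
```

View pics/s11.png

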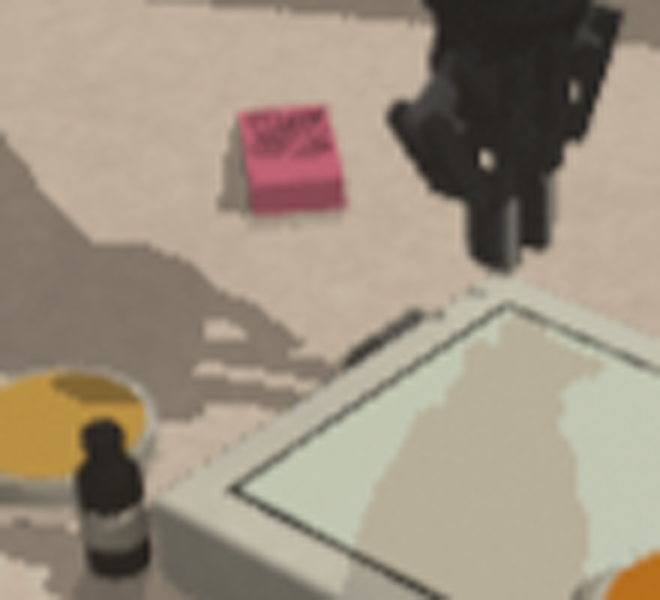

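View pics/w11.png

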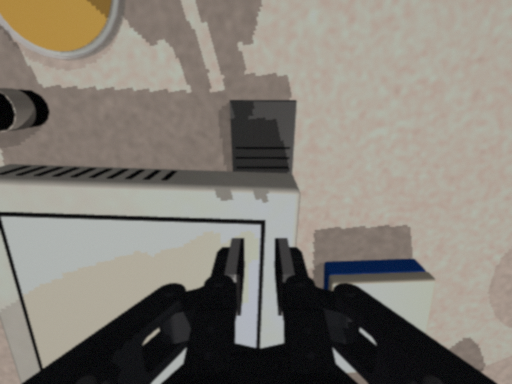

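```bash
python3 -m crank '[[[0,-2,3],[0,0,0]],[[0,-4,6],[0,0,0]],[[0,-4,8],[0,0,0]],[[0,-4,10],[0,0,0]],[[0,-4,11],[0,0,0]],[[0,-4,12],[0,0,0]],[[0,-4,13],[0,0,0]],[[0,-4,13.5],[0,0,0]],[[0,-4,14],[0,0,0]],[[0,-4,14],[0,0,0]]]'; python3 st.py
```

```text
time_s: 17.97
tool_pos: [0.4594, -0.0559, 0.0552]
tcp_rot: [0.0, -0.645, 0.764, -0.001]
force: [0.7, 0.1, -0.2]
opening: 0.0175
t 17.97 p [ 0.4594 -0.0559  0.0552] x hd -1.739 push hd 1.402 zt [ 0.001 -0.001 -1.   ] F [ 0.68  0.15 -0.17] open 0.0175 tips 0.008 j [ 0.31  0.18 -0.65  0.   -0.75 -0.48]
```

```bash
python3 -m crank '[[[0,0,0.5],[0,0,0]],[[0,0,1],[0,0,0]],[[0,0,1.5],[0,0,0]],[[0,0,2],[0,0,0]],[[0,0,2.5],[0,0,0]],[[0,0,3],[0,0,0]],[[0,0,3],[0,0,0]],[[0,0,3],[0,0,0]],[[0,0,3],[0,0,0]],[[0,0,3],[0,0,0]]]'; python3 st.py
```

```text
time_s: 18.8
tool_pos: [0.4594, -0.0559, 0.0522]
tcp_rot: [0.0, -0.645, 0.764, -0.001]
force: [0.2, -0.0, 0.2]
opening: 0.0168
t 18.8 p [ 0.4594 -0.0559  0.0522] x hd -1.739 push hd 1.402 zt [ 0.001 -0.001 -1.   ] F [ 0.25 -0.04  0.23] open 0.0168 tips 0.008 j [ 0.31  0.18 -0.65  0.   -0.74 -0.48]
```

```bash
python3 -m crank '[[[0,0,0.5],[0,0,0]],[[0,0,1],[0,0,0]],[[0,0,1.5],[0,0,0]],[[0,0,2],[0,0,0]],[[0,0,2],[0,0,0]],[[0,0,2],[0,0,0]],[[0,0,2],[0,0,0]],[[0,0,2],[0,0,0]],[[0,0,2],[0,0,0]],[[0,0,2],[0,0,0]]]'; python3 st.py
```

```text
time_s: 19.63
tool_pos: [0.4594, -0.0559, 0.0502]
tcp_rot: [0.0, -0.645, 0.764, -0.001]
force: [0.2, 0.7, 0.2]
opening: 0.0167
t 19.63 p [ 0.4594 -0.0559  0.0502] x hd -1.739 push hd 1.402 zt [ 0.001 -0.001 -1.   ] F [0.19 0.72 0.24] open 0.0167 tips 0.008 j [ 0.31  0.18 -0.65  0.   -0.73 -0.48]
```

```bash
python3 -m crank '[[[0,0,0.5],[0,0,0]],[[0,0,1],[0,0,0]],[[0,0,1.5],[0,0,0]],[[0,0,2],[0,0,0]],[[0,0,2],[0,0,0]],[[0,0,2],[0,0,0]],[[0,0,2],[0,0,0]],[[0,0,2],[0,0,0]],[[0,0,2],[0,0,0]],[[0,0,2],[0,0,0]]]'; python3 st.py
```

```text
time_s: 20.47
tool_pos: [0.4594, -0.0559, 0.0483]
tcp_rot: [0.0, -0.645, 0.764, -0.001]
force: [0.3, 0.7, -0.6]
opening: 0.0171
t 20.47 p [ 0.4594 -0.0559  0.0483] x hd -1.739 push hd 1.402 zt [ 0.001 -0.001 -1.   ] F [ 0.31  0.72 -0.56] open 0.0171 tips 0.008 j [ 0.31  0.19 -0.66  0.   -0.73 -0.48]
```

```bash
python3 -m crank '[[[0,0,0.5],[0,0,0]],[[0,0,1],[0,0,0]],[[0,0,1.5],[0,0,0]],[[0,0,2],[0,0,0]],[[0,0,2],[0,0,0]],[[0,0,2],[0,0,0]],[[0,0,2],[0,0,0]],[[0,0,2],[0,0,0]],[[0,0,2],[0,0,0]],[[0,0,2],[0,0,0]]]'; python3 st.py; python3 look.py 12
```

```text
time_s: 21.3
tool_pos: [0.4595, -0.0558, 0.0463]
tcp_rot: [0.0, -0.645, 0.764, -0.001]
force: [0.5, -0.0, -0.8]
opening: 0.0174
t 21.3 p [ 0.4595 -0.0558  0.0463] x hd -1.739 push hd 1.402 zt [ 0.001 -0.001 -1.   ] F [ 0.49 -0.04 -0.83] open 0.0174 tips 0.008 j [ 0.31  0.19 -0.66  0.   -0.72 -0.48]
```

View pics/s12.png

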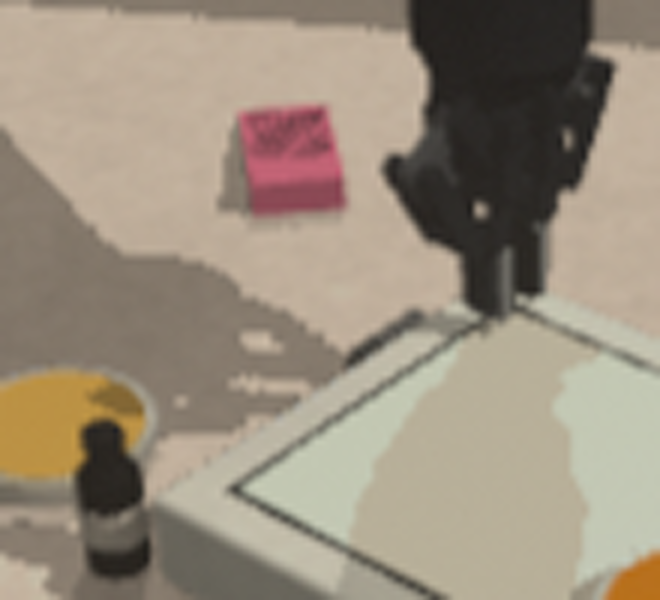

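```bash
python3 -m crank '[[[0,0,0.5],[0,0,0]],[[0,0,1],[0,0,0]],[[0,0,1.5],[0,0,0]],[[0,0,2],[0,0,0]],[[0,0,2],[0,0,0]],[[0,0,2],[0,0,0]],[[0,0,2],[0,0,0]],[[0,0,2],[0,0,0]],[[0,0,2],[0,0,0]],[[0,0,2],[0,0,0]]]'; python3 st.py
```

```text
time_s: 22.18
tool_pos: [0.4595, -0.0559, 0.0443]
tcp_rot: [0.0, -0.645, 0.764, -0.001]
force: [0.8, 0.1, -0.0]
opening: 0.0166
t 22.18 p [ 0.4595 -0.0559  0.0443] x hd -1.739 push hd 1.402 zt [ 0.001 -0.001 -1.   ] F [ 0.79  0.09 -0.01] open 0.0166 tips 0.008 j [ 0.31  0.19 -0.66  0.   -0.72 -0.48]
```

```bash
python3 -m crank '[[[0,0,0.5],[0,0,0]],[[0,0,1],[0,0,0]],[[0,0,1.5],[0,0,0]],[[0,0,2],[0,0,0]],[[0,0,2],[0,0,0]],[[0,0,2],[0,0,0]],[[0,0,2],[0,0,0]],[[0,0,2],[0,0,0]],[[0,0,2],[0,0,0]],[[0,0,2],[0,0,0]]]'; python3 st.py; python3 look.py 13;  python3 -c "
from cell import viewer; import cv2
w=viewer.capture('wrist'); cv2.imwrite('pics/w13.png',w['pixels'][:,:,::-1])"
```

```text
time_s: 23.02
tool_pos: [0.4595, -0.0559, 0.0423]
tcp_rot: [0.0, -0.645, 0.764, -0.001]
force: [-0.6, 0.4, -0.3]
opening: 0.0176
t 23.02 p [ 0.4595 -0.0559  0.0423] x hd -1.739 push hd 1.402 zt [ 0.001 -0.001 -1.   ] F [-0.62  0.36 -0.26] open 0.0176 tips 0.008 j [ 0.31  0.2  -0.66  0.   -0.71 -0.48]
```

View pics/s13.png

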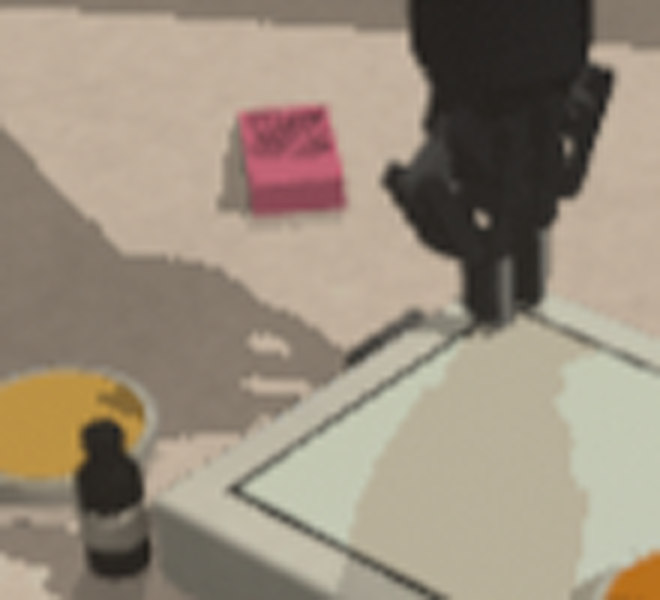

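View pics/w13.png

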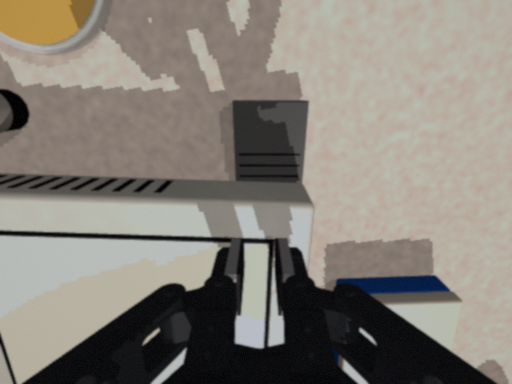

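```bash
python3 -m crank '[[[0,0,0.5],[0,0,0]],[[0,0,1],[0,0,0]],[[0,0,1.5],[0,0,0]],[[0,0,2],[0,0,0]],[[0,0,2],[0,0,0]],[[0,0,2],[0,0,0]],[[0,0,2],[0,0,0]],[[0,0,2],[0,0,0]],[[0,0,2],[0,0,0]],[[0,0,2],[0,0,0]]]'; python3 st.py
```

```text
time_s: 23.95
tool_pos: [0.4595, -0.0559, 0.0403]
tcp_rot: [0.0, -0.645, 0.764, -0.001]
force: [-1.3, 0.1, 0.4]
opening: 0.0169
t 23.95 p [ 0.4595 -0.0559  0.0403] x hd -1.739 push hd 1.402 zt [ 0.001 -0.001 -1.   ] F [-1.25  0.06  0.36] open 0.0169 tips 0.008 j [ 0.31  0.2  -0.66  0.   -0.71 -0.48]
```

```bash
python3 -m crank '[[[0,0,0.5],[0,0,0]],[[0,0,1],[0,0,0]],[[0,0,1.5],[0,0,0]],[[0,0,2],[0,0,0]],[[0,0,2],[0,0,0]],[[0,0,2],[0,0,0]],[[0,0,2],[0,0,0]],[[0,0,2],[0,0,0]],[[0,0,2],[0,0,0]],[[0,0,2],[0,0,0]]]'; python3 st.py
```

```text
time_s: 24.78
tool_pos: [0.4596, -0.0559, 0.0392]
tcp_rot: [0.0, -0.645, 0.764, -0.001]
force: [-5.0, 1.6, 13.4]
opening: 0.0171
t 24.78 p [ 0.4596 -0.0559  0.0392] x hd -1.739 push hd 1.403 zt [ 0.002 -0.001 -1.   ] F [-5.03  1.56 13.44] open 0.0171 tips 0.008 j [ 0.31  0.2  -0.67  0.   -0.7  -0.48]
```

```bash
python3 -m crank '[[[0,0,0.8],[0,0,0]],[[0,0,0.8],[0,0,0]],[[0,0,0.8],[0,0,0]],[[0,0,0.8],[0,0,0]],[[0,0,0.8],[0,0,0]],[[0,0,0.8],[0,0,0]],[[0,0,0.8],[0,0,0]],[[0,0,0.8],[0,0,0]],[[0,0,0.8],[0,0,0]],[[0,0,0.8],[0,0,0]]]'; python3 look.py 14; python3 ov.py 14 .452 -.0795 1.403; python3 st.py
```

```text
time_s: 25.62
tool_pos: [0.4596, -0.0559, 0.0392]
tcp_rot: [0.0, -0.645, 0.764, -0.001]
force: [-5.2, 2.1, 12.8]
opening: 0.0171
t 25.67 p [ 0.4595 -0.0559  0.0392] x hd -1.739 push hd 1.403 zt [ 0.002 -0.001 -1.   ] F [-4.45  1.84 12.17] open 0.0169 tips 0.008 j [ 0.31  0.2  -0.67  0.   -0.7  -0.48]
```

View pics/ov14.png

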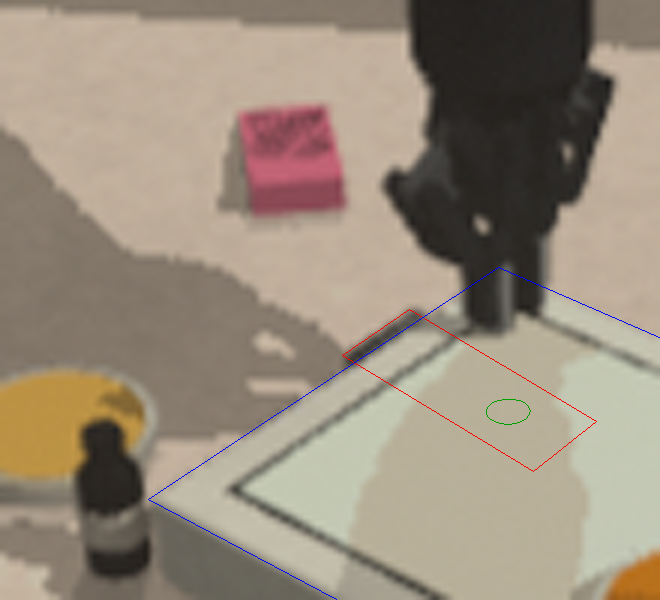

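Pressed at about 12–13 N for over a second, and the box outline did not move (no rock). Now I lift clear.

```bash
python3 -m crank '[[[0,0,-2],[0,0,0]],[[0,0,-8],[0,0,0]],[[0,0,-20],[0,0,0]],[[0,0,-40],[0,0,0]],[[0,0,-65],[0,0,0]],[[0,0,-90],[0,0,0]],[[20,0,-110],[0,0,0]],[[45,0,-125],[0,0,0]],[[75,0,-130],[0,0,0]],[[100,0,-130],[0,0,0]]]'; python3 -m crank '[[[30,0,0],[0,0,0]],[[60,0,0],[0,0,0]],[[90,0,0],[0,0,0]],[[120,0,0],[0,0,0]],[[150,0,0],[0,0,0]],[[170,0,0],[0,0,0]],[[180,0,0],[0,0,0]],[[180,0,0],[0,0,0]],[[180,0,0],[0,0,0]],[[180,0,0],[0,0,0]]]'; python3 look.py 15; python3 ov.py 15 .452 -.0795 1.403; python3 st.py;python3 - <<'E'
from cell import viewer; import cv2
for n in ("scene","top"):
    c=viewer.capture(n); cv2.imwrite(f"pics/{n}15.png",c["pixels"][:,:,::-1])
E
```

```text
time_s: 26.5
tool_pos: [0.4433, -0.1554, 0.1716]
tcp_rot: [0.002, -0.646, 0.763, -0.002]
force: [0.3, 0.3, -0.7]
opening: 0.017
time_s: 27.33
tool_pos: [0.4135, -0.3323, 0.1717]
tcp_rot: [0.002, -0.646, 0.763, -0.002]
force: [-0.3, 0.0, 0.9]
opening: 0.0172
t 27.38 p [ 0.4137 -0.3321  0.1718] x hd -1.736 push hd 1.405 zt [ 0.006 -0.001 -1.   ] F [-0.38  0.39 -0.11] open 0.0172 tips 0.008 j [-0.31  0.15 -0.36 -0.   -1.06  0.14]
```

View pics/ov15.png

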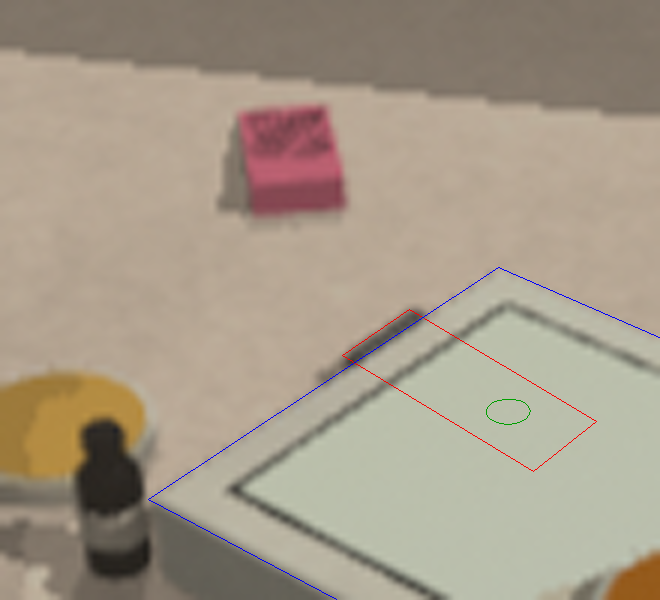

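View pics/top15.png

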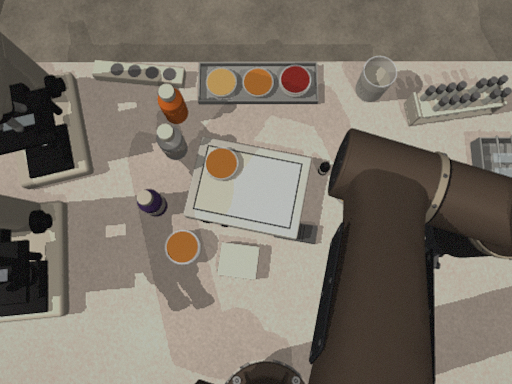

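View pics/scene15.png

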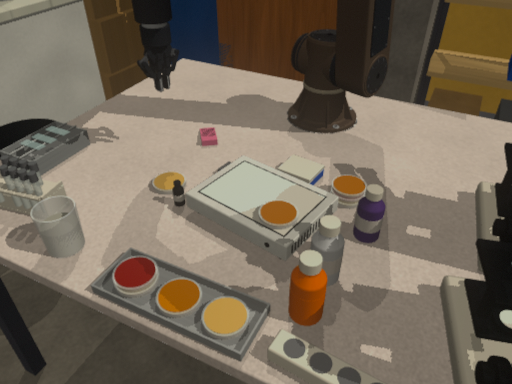

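The box stands where it was. The wedge heel shows at its edge (top view 306,231), every bystander is in place and the hand is clear. Handing in.

```bash
python3 -c "
from cell import manip; manip.job_done()"
```

```text
the job is handed in; nothing more can be done
```

I pushed the grey wedge thin end first under the hanging foot. I stopped when the push force rose from about 0 to 10 N, about 3 mm after contact. I then pressed the corner above the foot at 12–13 N for over a second, lifted the hand clear and handed the job in at about 27 s.

- **Final checks:** The box outline in the scene camera did not shift during the push, under the press or afterwards. The wedge heel stayed where I left it, the bystanders looked undisturbed and the force reading was back to noise. The job reports no verdict.
- **Not measured directly:** The force between wedge and foot at rest, and the box's exact tilt, could not be read. I infer both from the push force, the firm press and the unchanged image.
- **A check that disagreed:** The fingertips stood roughly 20–30 mm higher than the TCP height and `tips_ahead` implied, so my first push passed over the wedge without touching it. I corrected the height from the pictures, the tip shadow and contact.

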